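# Turn an instrument base plate over on the turn-over stop

## Robot

A 7-joint arm with a two-finger parallel gripper is mounted at the origin on a cart in front of the work surface, level with it; the furniture and walls round the work are solid. World frame = base frame: x ahead of the robot, y to its left, z up, the work surface at z = 0. Lengths are in m, angles in rad, forces in N, time in s.
With the tool pointing down it reaches from about 0.425 to 0.925 m from the base axis. Payload 6.8 kg.
Tool frame: the origin (TCP) lies midway between the tips of the shut fingers; the grasp point (between the pads) lies 19 mm behind it; z points along the fingers, y is the line along which they close (so a half turn about z gives the same grasp; the last joint's range is limited). The gripper opens to 85 mm and grips with 20 to 120 N. Pads are 22 mm wide; open, the fingers measure 114 mm over their backs; the gripper's body (76 mm by 85 mm) begins 54 mm behind the grasp point. The pads swing forward as they close: fully open they stand 13 mm farther back than shut.
Start: joints at [1.093, 0.477, 0.022, 1.555, -0.011, 1.109, -0.083], TCP at [0.244, -0.629, 0.231] pointing down, gripper open.
Joint ranges: [-2.96, 2.96], [-0.34, 2.1], [-1.41, 1.46], [0.24, 2.44], [-1.37, 4.51], [0.17, 1.92], [-2.96, 2.96]. Speed limits (rad/s): [2.39, 2.39, 3.14, 3.14, 3.14, 3.14, 3.14].

## Interface

Orientations are given as a unit quaternion [w, x, y, z].
In Python, from station import readout, imaging, hand_in gives the robot as it stands.
- The arm moves only by the tool drive_tool, never from a script. Its argument "series" is a list of rows, each a list of 5 numbers: the shift along the tool's x, y, z in cm, then the turn about the tool's z in degrees, then the closure, from -1 (fully open) to 1 (shut). A call has 1 to 8 rows; each row shifts and turns the commanded pose from where the row before left it, along the tool's axes as they then stand; what a row does not reach is not made up. A row lasts 1/10 s, in which the tool goes at most 50 mm and 8.59 degrees, less where a joint would pass 70% of its speed; a pose out of reach is approached as far as the arm can. A call with a gripper value outside its range is refused whole. The fingers move at their own pace and stop on an object; "squeeze" is the grip in N (left out, the last holds). Time passes only in rows, so rows that do not move let the fingers close. It gives the time, the measured TCP pose, the force, the opening and the grip force at its end, in the units of the state.
- readout.get_obs(): the state, without advancing time (a new reading comes with each control period).
- imaging.read_camera(name): name is "scene" or "top" or "wrist"; returns the picture (400x640x3 uint8, red, green, blue); there is no depth.
- imaging.camera_model(name): a dict with "vfov" (degrees; the focal length in pixels is half the picture's height over the tangent of half this angle, whatever the lens; pixels are square), "cx", "cy" (the principal point, pixels), "xyz" and "orientation" of the camera in the world. Camera axes: x right, y down, z forward; pixel columns grow to the right and rows downward; lengths in m; the calibration is good to about 2 mm. A picture is of the moment at which its call begins: read the wrist's pose just before it. camera_model takes no time and is no camera call; for the wrist camera it gives the pose at the moment of the call.
- hand_in(): hands the job in; it is judged then, once.
Trained networks look in the newest picture that a camera, given by its name, has taken for a name from the list of things; names that differ only in an ending like _2 or _b are one class to them, and where a whole thing is asked for, a point or a joint stands for the part that bears it (a point fixed in the world has none). Each returns a list of dicts, best first, with "conf" (0 to 1); they miss things now and then, are a little off and sometimes report something else, mostly with a low value. They report only what shows in the picture. A call takes as long as a camera call. They do not tell look-alikes from the thing itself.
- imaging.cut_out(thing, camera): "mask" (400x640 bool, what is visible of it) and "centre" ([column, row] in pixels, amid what is visible of it).
The state is a dict: "t": time; "q": joint angles; "joint_vel": joint speeds; "joint_torque": joint torques, N m; "eef_pos": TCP position; "tool_rot": TCP orientation; "contact_force": force on the tool from outside, world axes, zero at the start; "torque": the same for the moment, N m; "gripper_width": opening from 0.0 (shut) to 1.0 (fully open); "grasp_force": force on a finger pad.
Only numpy, scipy, OpenCV 4.12 (cv2) and the standard library are available. Lean on these libraries where they do the work, as an engineer would, in place of code of your own. Each camera call takes 0.05 s, during which the arm holds its last target. There are 200 camera calls.

## Task

The metal plate on the green bed lies blue side up; turn it over. Push it against the sloping fence so that its far edge rides up and it leans there with its near edge in the groove at the foot of the fence, then tip its raised edge back towards the robot so that it ends lying flat on the green bed with the bare-metal side up. Leave the tools and parts around it undisturbed and let go of everything.

Things in the scene. Friction and masses are not known exactly. Their poses are not given: they have to be found in the camera images.
- plate_center (a point): Centre (half-way through the thickness) of the loose base plate: aluminium, 95 mm along its x, 110 mm along its y, 8 mm thick, 220 g, edges rounded 1.5 mm; too wide to grasp flat. Its z axis points out of the blue face (up at the start); the other face is bare metal with an orange pad and four brass inserts. At the start x points to the fence (within 0.2 rad).
- plate_near (a point): Middle of the plate's edge that is away from the fence at the start, half-way through the thickness (47.5 mm from the plate's centre along its -x).
- stop: Turn-over stop, fixed, 150 mm wide along its y, mid-width origin on the bench under the groove's near lip; x points away from the robot to the fence, z up. Green bed: x -165 to 0 mm, top at z = 8 mm. Groove: x 0 to 14 mm, floor z = 4 mm. Aluminium fence: rises at 30, then 45, then 60 degrees from x = 14, z = 6 by x = 26, z = 13 and x = 37, z = 24 to its top edge at x = 53, z = 52 mm.
- fence_top (a point): Middle of the fence's top edge (x = 53, z = 52 mm in the stop's frame, same axes). Behind it is open space over a flat base. With its near edge in the groove the plate leans here at about 45 degrees and stays when let go; its raised edge is then about 20 mm beyond this point in x and 20 to 27 mm above it. Drawn back past upright, the plate falls flat on the bed.
- cutters: Red-handled side cutters lying on the bench, 138x53x13 mm; leave alone. Origin: centre of the underside.
- heatsink: Finned aluminium heatsink, 50x42x23 mm; leave alone. Origin: centre of the underside.
- terminal: Green terminal block, 14x51x18 mm; leave alone. Origin: centre of the underside.
- core: Dark grey ring core, 36 mm across, 12 mm high; leave alone. Origin: centre of the underside.
- plate: The same loose plate; origin at the centre of its bare face (underside at the start), axes as for its centre.
Not all that is in view belongs to the job. There is more than one size of the plate; the job needs the smaller.

How it is judged:
On the way:
1. the plate leans on the fence, blue side still towards the robot, with its near edge in the groove (angle between plate_center's own z axis and vertical between 0.6 and 1.3 rad and x of plate_near in the frame of stop between -0.012 and 0.016 m and z of plate_near in the frame of stop below 0.016 m and x of plate_center in the frame of stop above 0.01 m), for 0.2 s.
At the end, for the whole second after the job is handed in: The plate lies at rest flat on the green bed (within about 6 degrees), bare-metal side up, its centre over the bed: 10 to 120 mm in front of the groove's near lip and within 50 mm of the stop's middle line (angle between plate_center's own z axis and vertical above 3.04 rad and x of plate_center in the frame of stop between -0.12 and -0.01 m and y of plate_center in the frame of stop between -0.05 and 0.05 m and z of plate_center in the frame of stop between 0.009 and 0.016 m and linear speed of plate below 0.02 m/s); the robot touches nothing.
It fails at once if the cutters is shifted by more than 25 mm (distance of cutters from where it was at the start of the episode above 0.025 m).
It fails at once if the heatsink is shifted by more than 25 mm (distance of heatsink from where it was at the start of the episode above 0.025 m).
It fails at once if the terminal is shifted by more than 25 mm (distance of terminal from where it was at the start of the episode above 0.025 m).
It fails at once if the core is shifted by more than 25 mm (distance of core from where it was at the start of the episode above 0.025 m).
It also fails if it takes over 51 s, if anything falls off the work surface, if the arm or the gripper's body presses on something with over 40 N, if the wrist force passes 120 N, or if a joint passes its speed limit or range.

## Working session

There is one attempt and no reset: what is moved stays moved. The work goes in short steps, Python scripts to look and compute and a tool call to move; the robot and the scene stay as the last step left them, time stands still between calls to the robot, and variables do not carry over. Pictures are saved under pics/ and viewed, at most 10 in all, crops included, and the job is handed in when it is done.

Besides the shell and the picture viewer there is one more tool, called by a JSON object that holds its "name" and its "arguments". drive_tool: Moves the arm, as the interface text tells. Its arguments: {"type":"object","properties":{"series":{"type":"array"},"squeeze":{"type":"number"}},"required":["series"]}

```bash
mkdir -p pics; cat > h.py <<'E'
import numpy as np, cv2
from scipy.spatial.transform import Rotation as R
from station import readout, imaging, hand_in
def rot(q): return R.from_quat([q[1],q[2],q[3],q[0]]).as_matrix()
def cam(n):
    m=imaging.camera_model(n); f=200/np.tan(np.radians(m['vfov'])/2)
    return f,m['cx'],m['cy'],np.array(m['xyz']),rot(m['orientation'])
def ray(n,uv,z,c=None):
    f,cx,cy,p,M=c or cam(n); d=M@np.array([(uv[0]-cx)/f,(uv[1]-cy)/f,1]); return p+d*(z-p[2])/d[2]
def proj(n,X,c=None):
    f,cx,cy,p,M=c or cam(n); v=M.T@(np.array(X)-p); return np.array([cx+f*v[0]/v[2],cy+f*v[1]/v[2]])
def snap(n,fn=None):
    im=imaging.read_camera(n)
    if fn: cv2.imwrite('pics/'+fn,im[:,:,::-1])
    return im
E
python3 - <<'E'
from h import *
np.set_printoptions(precision=3,suppress=True)
o=readout.get_obs();print(o['t'],o['eef_pos'],o['tool_rot'],rot(o['tool_rot']))
a=snap('scene');b=snap('top')
for n in('scene','top'):
    print(n,imaging.camera_model(n))
    for th in('plate','stop','cutters','heatsink','terminal','core'):
        for r in imaging.cut_out(th,n)[:3]: print(th,r['conf'],r['centre'],r['mask'].sum(), ray(n,r['centre'],0.01))
cv2.imwrite('pics/s.png',a[:,:,::-1]);cv2.imwrite('pics/t.png',b[:,:,::-1])
E
```

```text
0.0 [ 0.244 -0.629  0.23 ] [-0.001  0.983  0.184 -0.   ] [[ 0.932  0.361 -0.001]
 [ 0.361 -0.932  0.002]
 [-0.    -0.002 -1.   ]]
scene {'vfov': 47.342242150914366, 'cx': 323.80394909391293, 'cy': 197.88344559999547, 'xyz': array([-0.082, -0.406,  0.694]), 'orientation': array([-0.372,  0.805, -0.424,  0.183])}
plate 0.65 [261.7, 158.9] 1875 [0.591 0.275 0.01 ]
plate 0.62 [321.6, 215.3] 1611 [0.504 0.027 0.01 ]
stop 0.94 [328.8, 201.3] 4394 [0.551 0.04  0.01 ]
cutters 0.71 [423.3, 276.2] 672 [ 0.474 -0.231  0.01 ]
heatsink 0.74 [458.8, 234.2] 409 [ 0.616 -0.243  0.01 ]
terminal 0.76 [383.9, 235.2] 191 [ 0.527 -0.115  0.01 ]
core 0.55 [354.1, 287.2] 237 [ 0.378 -0.136  0.01 ]
top {'vfov': 57.12497782759239, 'cx': 326.70974512194323, 'cy': 197.65268536289062, 'xyz': array([0.39 , 0.015, 0.974]), 'orientation': array([ 0.053, -0.702,  0.709, -0.037])}
plate 0.89 [333.0, 198.6] 1524 [0.512 0.02  0.01 ]
plate 0.6 [239.1, 174.5] 2623 [0.58  0.271 0.01 ]
stop 0.94 [327.5, 183.1] 3538 [0.553 0.034 0.01 ]
cutters 0.64 [420.3, 214.1] 436 [ 0.468 -0.208  0.01 ]
heatsink 0.84 [432.7, 162.1] 316 [ 0.606 -0.246  0.01 ]
terminal 0.39 [386.0, 189.2] 105 [ 0.535 -0.12   0.01 ]
```

```bash
python3 - <<'E'
import cv2,numpy as np
a=cv2.imread('pics/s.png')[100:340,180:500];b=cv2.imread('pics/t.png')[110:290,180:500]
cv2.imwrite('pics/crop1.png',cv2.resize(a,None,fx=2.5,fy=2.5,interpolation=2));cv2.imwrite('pics/crop2.png',cv2.resize(b,None,fx=2.5,fy=2.5,interpolation=2))
E
```

```text
(no output)
```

View pics/crop1.png

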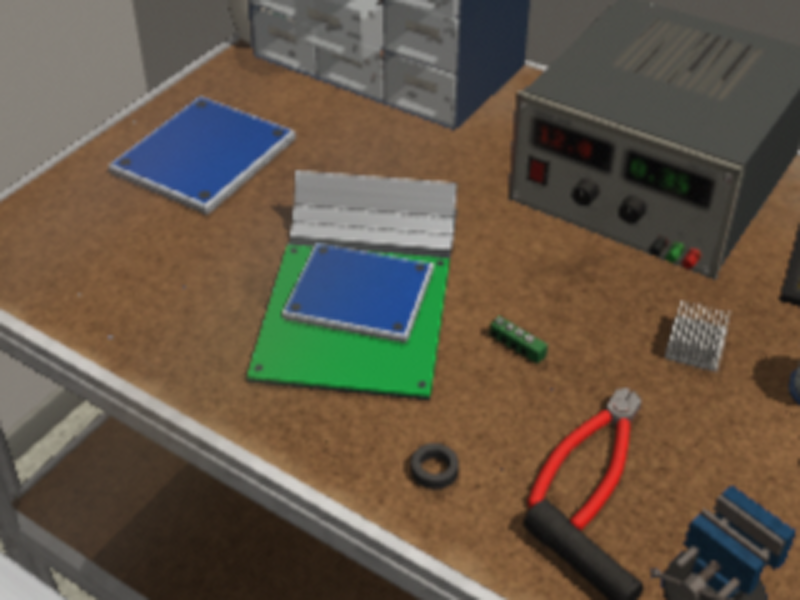

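View pics/crop2.png

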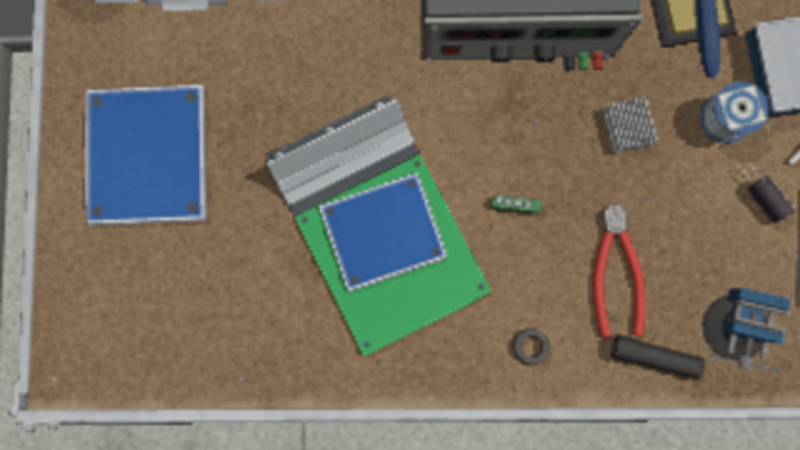

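The candidates are the plate on the green bed (top px 333,199, scene px 322,215) and the larger blue plate on the bench at the left (top px 239,175). The one on the bed is the smaller and is the one I want. The close crop above shows it clearly: blue side up, slightly yawed from the stop. Next I measure the stop frame and the plate.

```bash
cat >> h.py <<'E'
def quad(mask):
    m=max(cv2.findContours(mask.astype(np.uint8),0,2)[0],key=cv2.contourArea)
    return m[:,0,:].astype(float)
def rectw(n,mask,z,c=None):
    c=c or cam(n); P=np.array([ray(n,p,z,c)[:2] for p in quad(mask)])*1000
    (x,y),(w,h),a=cv2.minAreaRect(P.astype(np.float32)); B=cv2.boxPoints(((x,y),(w,h),a))
    return np.array([x,y]),(w,h),a,B
E
python3 - <<'E'
from h import *
np.set_printoptions(precision=1,suppress=True)
for n,f in(('top','t'),('scene','s')):
    im=cv2.imread(f'pics/{f}.png'); hsv=cv2.cvtColor(im,cv2.COLOR_BGR2HSV)
    H,S,V=hsv.transpose(2,0,1).astype(int)
    if n=='top': X,Y=slice(165,260),slice(285,390)
    else: X,Y=slice(190,262),slice(275,370)
    sel=np.zeros(H.shape,bool); sel[X,Y]=1
    g=sel&(S>90)&(H>45)&(H<85); b=sel&(S>90)&(H>105)&(H<130)
    gb=cv2.morphologyEx((g|b).astype(np.uint8),cv2.MORPH_CLOSE,np.ones((5,5)))
    print(n,'bed',*rectw(n,gb,.008)); print('plate',*rectw(n,b,.016))
E
```

```text
top bed [478.3  11.1] (164.69085693359375, 150.72756958007812) 26.18015480041504 [[371.2  42.4]
 [437.7 -92.9]
 [585.5 -20.2]
 [519.  115.1]]
plate [501.5  21.3] (87.57921600341797, 103.6373062133789) 18.50959587097168 [[443.6  56.5]
 [476.5 -41.8]
 [559.5 -14. ]
 [526.6  84.3]]
scene bed [479.5  11.6] (171.8709716796875, 151.016357421875) 26.348905563354492 [[368.9  41.1]
 [436.  -94.2]
 [590.  -17.9]
 [522.9 117.4]]
plate [504.1  22.8] (89.81303405761719, 104.15928649902344) 18.094430923461914 [[445.3  58.3]
 [477.6 -40.7]
 [563.  -12.8]
 [530.6  86.2]]
```

{"name": "drive_tool", "arguments": {"series": [[0, 0, 0, -5, -1], [2.9, -2.9, 0, 0, -1], [2.9, -2.9, 0, 0, -1], [2.9, -2.9, 0, 0, -1], [2.9, -2.9, 0, 0, -1], [2.9, -2.9, 0, 0, -1], [2.9, -2.9, 0, 0, -1], [2.9, -2.9, 0, 0, -1]]}}

```text
t: 1.5
eef_pos: [0.3369, -0.3561, 0.2316]
tool_rot: [0.0, 0.974, 0.226, 0.0]
contact_force: [0.9, 0.1, -0.4]
gripper_width: 1.0
grasp_force: 0.0
```

{"name": "drive_tool", "arguments": {"series": [[2.9, -2.9, 0, 0, -1], [2.9, -2.9, 0, 0, -1], [2.9, -2.9, 0, 0, -1], [2.9, -2.9, 0, 0, -1], [2.9, -2.9, 0, 0, -1], [2.9, -2.9, 0, 0, -1], [2.9, -2.9, 0, 0, -1], [0, 0, 0, 0, -1]]}}

```text
t: 2.3
eef_pos: [0.431, -0.0805, 0.232]
tool_rot: [-0.0, 0.973, 0.231, 0.001]
contact_force: [-0.6, -1.0, -1.1]
gripper_width: 1.0
grasp_force: 0.0
```

{"name": "drive_tool", "arguments": {"series": [[1.4, -3, 0, 0, -1], [1.4, -3, 0, 0, -1], [0, 0, 0, 0, -1]]}}

```text
t: 2.6
eef_pos: [0.4278, -0.0161, 0.2317]
tool_rot: [-0.0, 0.973, 0.229, 0.001]
contact_force: [0.3, -0.2, 1.0]
gripper_width: 1.0
grasp_force: 0.0
```

```bash
cat >> h.py <<'E'
O=np.array([.5525,.0477,0]); A=np.radians(26.2); U=np.array([[np.cos(A),np.sin(A),0],[-np.sin(A),np.cos(A),0],[0,0,1]])
S=lambda p:(U@(np.array(p)-O))*1000
W=lambda s:U.T@(np.array(s)/1000)+O
E
python3 - <<'E'
from h import *
np.set_printoptions(precision=1,suppress=True)
print('TCP stop',S(readout.get_obs()['eef_pos']))
c=cam('wrist');im=snap('wrist')
v=im[:,:,::-1].copy()
for s in([0,75,8],[0,-75,8],[-165,0,8],[0,0,8],[53,0,52],[53,75,52],[53,-75,52],[-103,-1,12]):
    p=proj('wrist',W(s),c); print(s,p); cv2.circle(v,tuple(int(x) for x in p),3,(0,0,255),-1)
cv2.imwrite('pics/w1.png',v)
E
```

```text
TCP stop [-140.    -2.2  231.7]
[0, 75, 8] [251.5  41.7]
[0, -75, 8] [393.6  42.8]
[-165, 0, 8] [321.6 193.9]
[0, 0, 8] [322.6  42.3]
[53, 0, 52] [323.  -34.8]
[53, 75, 52] [237.5 -35.4]
[53, -75, 52] [408.4 -34.1]
[-103, -1, 12] [322.8 141.5]
```

View pics/w1.png

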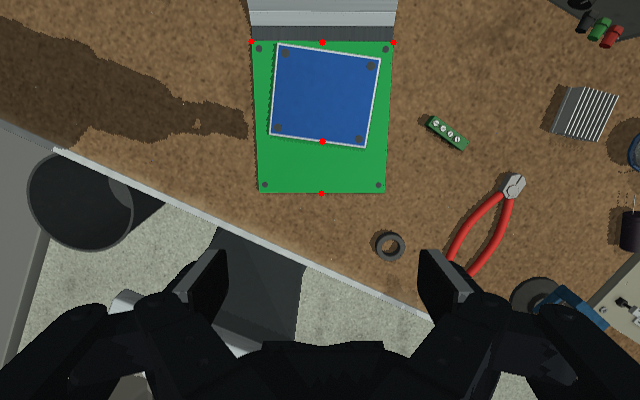

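The wrist picture shows the plate on the bed, with its near edge running from (269,134) to (366,147). The projected bed corners fall at (252,42) and (394,42), on the visible corners, so the frame is confirmed. Now I descend behind the near edge.

{"name": "drive_tool", "arguments": {"series": [[0, 0, 4, 0, -1], [0, 0, 4, 0, -1], [0, 0, 4, 0, -1], [0, 0, 4, 0, -1], [0, 0, 4, 0, -1], [0, 0, 2.4, 0, -1], [0, 0, 0.9, 0, -1], [0, 0, 0, 0, -1]]}}

```text
t: 3.45
eef_pos: [0.4273, -0.0206, -0.0024]
tool_rot: [0.0, 0.974, 0.226, -0.001]
contact_force: [-0.0, -0.1, -0.4]
gripper_width: 1.004
grasp_force: 0.0
```

{"name": "drive_tool", "arguments": {"series": [[1, -1.1, 0, 0, -1], [1.0, 0, 0, 0, -1], [1.0, 0, 0, 0, -1], [1.0, 0, 0, 0, -1], [1.0, 0, 0, 0, -1], [1.0, 0, 0, 0, -1], [1.0, 0, 0, 0, -1], [0, 0, 0, 0, -1]]}}

```text
t: 4.25
eef_pos: [0.4875, 0.022, -0.0016]
tool_rot: [-0.0, 0.974, 0.227, 0.001]
contact_force: [-0.4, 0.4, 0.9]
gripper_width: 1.005
grasp_force: 0.0
```

```bash
python3 - <<'E'
from h import *
np.set_printoptions(precision=1,suppress=True)
o=readout.get_obs();print('TCP',S(o['eef_pos']),o['contact_force'])
c=cam('wrist');snap('wrist','w2.png')
E
```

```text
TCP [-69.7   5.7  -1.6] [-0.4  0.4  0.9]
```

View pics/w2.png

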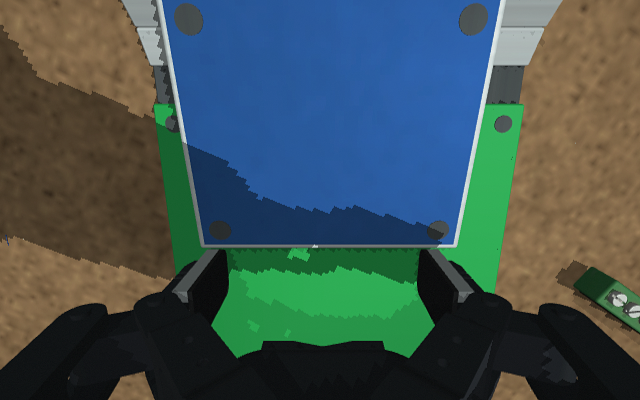

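The plate is square to the fingers and centred, with its near edge on row 246, and its far edge is already on the fence. I continue the push.

{"name": "drive_tool", "arguments": {"series": [[1, 0, 0.1, 0, -1], [1.0, 0, 0, 0, -1], [1.0, 0, 0, 0, -1], [1.0, 0, 0, 0, -1], [1.0, 0, 0, 0, -1], [0.5, 0, 0, 0, -1], [0, 0, 0, 0, -1]]}}

```text
t: 5.0
eef_pos: [0.5364, 0.0462, -0.0025]
tool_rot: [-0.0, 0.974, 0.227, 0.001]
contact_force: [-0.0, 0.2, 0.2]
gripper_width: 1.004
grasp_force: 0.0
```

```bash
python3 - <<'E'
from h import *
np.set_printoptions(precision=1,suppress=True)
o=readout.get_obs();print('TCP',S(o['eef_pos']),o['contact_force'])
w=snap('wrist');s=snap('scene')[130:260,250:410]
cv2.imwrite('pics/w3.png',np.hstack([cv2.resize(w,(400,250)),cv2.resize(s,(400,250*130*400//(250*160))) [:250]])[:,:,::-1])
E
```

```text
TCP [-15.1   5.7  -2.5] [-0.   0.2  0.2]
```

View pics/w3.png

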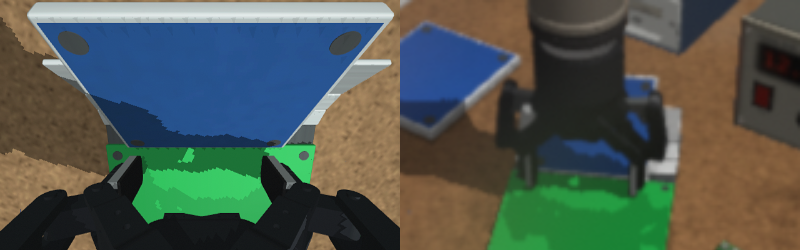

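{"name": "drive_tool", "arguments": {"series": [[0.3, 0, 0, 0, -1], [0.2, 0, 0, 0, -1], [0, 0, 0, 0, -1], [-1.5, 0, 0, 0, -1], [-2, 0, 0, 0, -1], [0, 0, -4, 0, -1], [0, 0, -4, 0, -1], [0, 0, -4, 0, -1]]}}

```text
t: 5.9
eef_pos: [0.5076, 0.032, 0.1185]
tool_rot: [-0.0, 0.974, 0.227, -0.0]
contact_force: [1.3, -0.9, 0.2]
gripper_width: 1.003
grasp_force: 0.0
```

{"name": "drive_tool", "arguments": {"series": [[-1, 0, -3, 0, 1], [-1, 0, -2, 0, 1], [0, 0, 0, 0, 1]]}}

```text
t: 6.2
eef_pos: [0.491, 0.0228, 0.17]
tool_rot: [0.001, 0.974, 0.226, 0.002]
contact_force: [-0.1, -0.3, 0.1]
gripper_width: 0.512
grasp_force: 0.0
```

```bash
python3 - <<'E'
from h import *
np.set_printoptions(precision=1,suppress=True)
o=readout.get_obs();print('TCP',S(o['eef_pos']),o['contact_force'])
c=cam('wrist');w=snap('wrist')[:,:,::-1].copy();s=snap('scene')[130:260,250:410]
# predicted plate, blue-corners for bare corner at x=4,z=4, 45deg
for xc in (2,8):
  a=np.arctan2(48,53-xc); 
  for l in(0,95):
    for y in(-52,58):
      P=[xc+l*np.cos(a)-8*np.sin(a),y,4+l*np.sin(a)+8*np.cos(a)]
      p=proj('wrist',W(P),c);print(xc,P,p);cv2.circle(w,tuple(int(x) for x in p),3,(0,0,255) if xc==2 else (0,255,255),-1)
cv2.imwrite('pics/w4.png',np.hstack([cv2.resize(w,(480,300)),cv2.resize(s,(320,300))[:,:,::-1]]))
E
```

```text
TCP [-66.2   4.8 170. ] [-0.1 -0.3  0.1]
2 [np.float64(-3.482917592039928), -52, np.float64(9.825599941542423)] [384.6 119.3]
2 [np.float64(-3.482917592039928), 58, np.float64(9.825599941542423)] [265.9 119.3]
2 [np.float64(65.69608171377635), -52, np.float64(74.93524634701656)] [408.3  14.7]
2 [np.float64(65.69608171377635), 58, np.float64(74.93524634701656)] [244.8  14.6]
8 [np.float64(2.1637023668793187), -52, np.float64(9.471529031050638)] [384.8 113. ]
8 [np.float64(2.1637023668793187), 58, np.float64(9.471529031050638)] [265.7 113. ]
8 [np.float64(67.13810961060564), -52, np.float64(78.77756342435873)] [410.   10.5]
8 [np.float64(67.13810961060564), 58, np.float64(78.77756342435873)] [243.3  10.3]
```

View pics/w4.png

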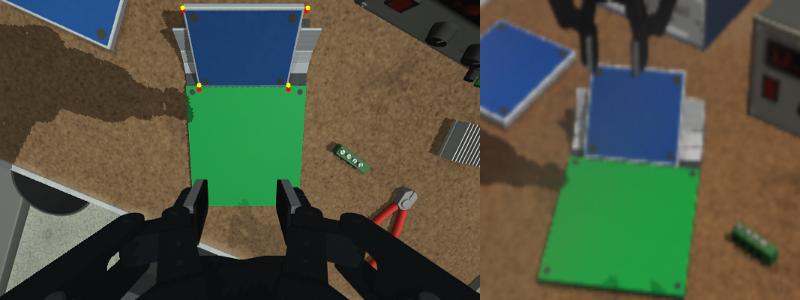

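The plate is leaning: the predicted corners (px 183,7 / 308,8 / 199,86 / 289,86 in the left panel) match, for a bottom corner about 8 mm into the groove. Now I go behind the raised edge with the fingers shut.

{"name": "drive_tool", "arguments": {"series": [[3, 0.2, 0, 0, 1], [3, 0, 0, 0, 1], [3, 0, 0, 0, 1], [3, 0, 0, 0, 1], [3, 0, 0, 0, 1], [1.8, 0, 0, 0, 1], [0, 0, 0, 0, 1], [0, 0, 0, 0, 1]]}}

```text
t: 7.1
eef_pos: [0.6409, 0.0957, 0.1653]
tool_rot: [-0.0, 0.974, 0.227, -0.002]
contact_force: [0.2, -0.3, 0.4]
gripper_width: -0.003
grasp_force: 0.0
```

```bash
python3 - <<'E'
from h import *
o=readout.get_obs();print('TCP',S(o['eef_pos']).round(1),o['contact_force'],o['gripper_width'])
E
```

```text
TCP [100.5   4.  165.3] [ 0.16548585 -0.26857951  0.42723992] -0.0030308530436873224
```

{"name": "drive_tool", "arguments": {"series": [[0, 0, 4, 0, 1], [0, 0, 4, 0, 1], [0, 0, 2.4, 0, 1], [0, 0, 0, 0, 1], [-1, 0, 0, 0, 1], [-1, 0, 0, 0, 1], [-1, 0, 0, 0, 1], [-1, 0, 0, 0, 1]]}}

```text
t: 7.9
eef_pos: [0.606, 0.0775, 0.0649]
tool_rot: [0.0, 0.974, 0.226, 0.001]
contact_force: [1.0, 0.1, 1.6]
gripper_width: -0.003
grasp_force: 0.4
```

{"name": "drive_tool", "arguments": {"series": [[-1, 0, 0, 0, 1], [-1, 0, 0, 0, 1], [-1, 0, 0, 0, 1], [-1, 0, 0, 0, 1], [0, 0, 0, 0, 1]]}}

```text
t: 8.4
eef_pos: [0.5693, 0.0597, 0.064]
tool_rot: [0.0, 0.974, 0.226, 0.0]
contact_force: [-0.4, 0.1, 4.6]
gripper_width: 0.001
grasp_force: 0.0
```

```bash
python3 - <<'E'
from h import *
o=readout.get_obs();print('TCP',S(o['eef_pos']).round(1),o['contact_force'],o['gripper_width'])
w=snap('wrist');s=snap('scene')[130:260,250:410]
cv2.imwrite('pics/w5.png',np.hstack([cv2.resize(w,(480,300)),cv2.resize(s,(320,300))])[:,:,::-1])
E
```

```text
TCP [20.4  3.4 64. ] [-0.42027849  0.07422991  4.64114015] 0.0006760987171535085
```

View pics/w5.png

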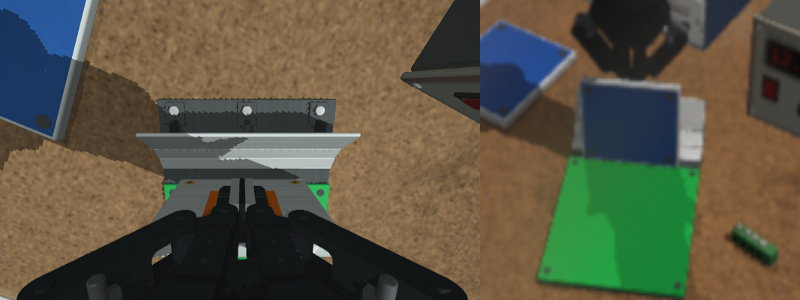

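The plate is nearly upright, bare side with the orange pad facing the fingers. I continue past upright.

{"name": "drive_tool", "arguments": {"series": [[-0.8, 0, -0.2, 0, 1], [-0.8, 0, 0, 0, 1], [-0.8, 0, 0, 0, 1], [-0.8, 0, 0, 0, 1], [-0.5, 0, 0, 0, 1], [0, 0, 0, 0, 1], [0, 0, 0, 0, 1], [0, 0, 0, 0, 1]]}}

```text
t: 9.3
eef_pos: [0.5373, 0.0442, 0.0654]
tool_rot: [-0.0, 0.974, 0.227, 0.0]
contact_force: [0.1, 0.7, -0.3]
gripper_width: 0.0
grasp_force: 0.0
```

```bash
python3 - <<'E'
from h import *
o=readout.get_obs();print('TCP',S(o['eef_pos']).round(1),o['contact_force'],o['gripper_width'])
w=snap('wrist');s=snap('scene')[130:260,250:410]
cv2.imwrite('pics/w6.png',np.hstack([cv2.resize(w,(480,300)),cv2.resize(s,(320,300))])[:,:,::-1])
E
```

```text
TCP [-15.2   3.6  65.4] [ 0.13406404  0.67737781 -0.28310819] 0.00019075560857472281
```

View pics/w6.png

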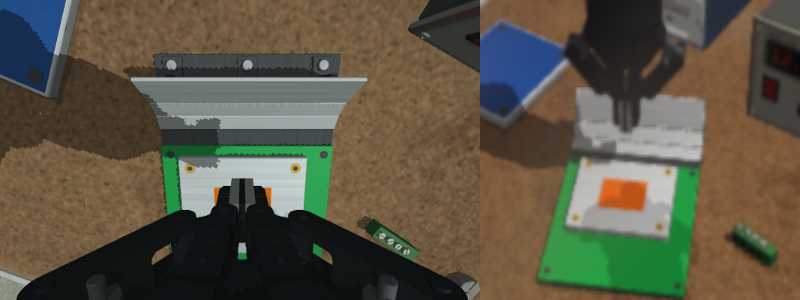

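The plate lies flat on the bed, bare side up with the orange pad at about (622,193) in the right panel, clear of the groove. I raise the arm and measure.

{"name": "drive_tool", "arguments": {"series": [[0, 0, -4, 0, 1], [0, 0, -4, 0, 1], [3, 0, -4, 0, 1], [3, 0, -2, 0, 1], [0, 0, 0, 0, 1], [0, 0, 0, 0, 1]]}}

```text
t: 10.0
eef_pos: [0.5908, 0.0708, 0.2051]
tool_rot: [-0.0, 0.974, 0.227, 0.0]
contact_force: [-1.1, -0.6, -0.8]
gripper_width: 0.001
grasp_force: 0.0
```

```bash
python3 - <<'E'
from h import *
np.set_printoptions(precision=1,suppress=True)
snap('scene'); r=imaging.cut_out('plate','scene')
for d in r[:3]:
    x=rectw('scene',d['mask'],.016); print(d['conf'],S([*x[0]/1000,.016]),x[1],x[2])
o=readout.get_obs();print(o['t'],o['contact_force'],S(o['eef_pos']))
E
```

```text
0.95 [124.1 185.8  16. ] (157.07162475585938, 135.72415161132812) 1.924200415611267
0.68 [-56.7   3.3  16. ] (102.05331420898438, 113.28361511230469) 26.30353355407715
10.1 [ 0.1 -0.  -0.5] [ 42.7   3.6 203.8]
```

The measured plate centre is at stop x -57 mm, y +3 mm, with the expected size, so it is in place.

```bash
python3 -c "
from station import hand_in
print(hand_in())"
```

```text
the job is handed in; nothing more can be done
None
```

The plate is turned over: it lies flat on the green bed, bare-metal side up, with its centre about 57 mm in front of the groove lip and 3 mm off the middle line; the arm is clear of everything, the other parts were not touched, and the job was handed in at about 10 s with no verdict returned.

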